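# Let out a label roll from the lever dispenser

## Task

Let the roll of labels out of the dispenser on the packing bench: with the fingertips press the dispenser's lever all the way down so that the lid opens fully and the roll runs out by itself into the open tray in front. Then ease the lever slowly back up with the fingers on it until the lid is shut, so that the lid does not slam, and take the fingers away. Nothing is to be picked up: do not touch the lid or the roll, and leave the two cups on the bench standing where they are.

Things in the scene. Friction and masses are not known exactly. Their poses are not given: they have to be found in the camera images.
- dispenser: Label-roll dispenser fixed to the bench, grey and bare metal, 305 mm long. Origin at bench level; -x points to its front, -y to its lever side. Hopper (x -80 to +99, y +-52 mm, 125 mm high) with a ramp falling 11 degrees to the front, into the open tray (x -80 to -198 mm, rails and lip 40 mm high). The lever runs along the -y side, its pad beside the tray's front end.
- lever (a joint): Lever, rad: 0 = up (rest), 0.35 = right down on its stop. Pivot along the dispenser's y at x -60, y -70, z 80 mm of its frame, 150 mm behind the pad: the pad drops 51 mm almost straight (3 mm shift along x). Linked to the lid (lid angle = 2 x lever angle); takes about 6 to 10 N at the pad. Only the lid's weight pushes it up, fast if let go.
- lever_pad (a point): Centre of the upper face of the lever's flat black pad (26 mm square), 106 mm above the bench at rest, 55 mm when right down. It stands on the lever's upturned end, about 25 mm above its bar, and moves with it. Free above and round it; the tray rail is 21 mm beside the pad's edge but only 40 mm high.
- lid_front (a point): Middle of the lid's upright front plate (104 mm wide, 72 mm high), which closes the hopper's mouth, 88 mm above the bench when shut. The lid swings up over the hopper: its front stays behind dispenser x -110 mm and rises to 240 mm. Not to be touched.
- lid (a joint): Lid hinged along the top of the hopper's back, rad: 0 = shut, 0.70 = fully open (lever right down). No damper: it slams if the lever is let go. Past about 0.3 rad the roll can run out; it comes to rest within about 1.5 s.
- label_roll: Loose roll of white labels, cylinder 56 mm in diameter and 56 mm wide, 90 g, origin at its centre. At the start it stands on the ramp inside the hopper, leaning on the shut lid's front (dispenser x about -55 mm, hidden). When out it rests in the tray against the end lip (dispenser x about -164 mm).
- espresso_cup_0: White paper cup, 64 mm wide and high, loose, in front of the dispenser's tray end. Origin under its centre. Leave alone.
- espresso_cup_1: Green paper cup, 64 mm wide and high, loose, farther to the left. Origin under its centre. Leave alone.

How it is judged:
By the outcome, as a careful person would: the job done as asked, in the order asked, and still so for the second after the job is handed in, with the robot touching nothing.
It also fails if it takes over 38 s, if anything falls off the work surface, if the arm or the gripper's body presses on something with over 40 N, if the wrist force passes 120 N, or if a joint passes its speed limit or range.

## Robot

A 6-joint arm with a two-finger parallel gripper is mounted at the origin on a cart in front of the work surface, level with it; the furniture and walls round the work are solid. World frame = base frame: x ahead of the robot, y to its left, z up, the work surface at z = 0. Lengths are in m, angles in degrees, forces in N, time in s.
With the tool pointing down it reaches from about 0.3 to 0.75 m from the base axis. Payload 8.5 kg.
Tool frame: the origin (TCP) lies at the very end of the fingers, on their centre line; the grasp point (between the pads) lies 19 mm behind it; y points along the fingers, x is the direction in which the jaws open and shut, and the axes are right-handed (so a half turn about y gives the same grasp; the last joint's range is limited). The gripper opens to 88 mm and grips with 3 to 60 N. Pads are 18 mm wide; open, the fingers measure 123 mm over their backs; the gripper's body (75 mm by 187 mm) begins 45 mm behind the grasp point.
Start: joints at [-76.794, 21.807, 74.336, -0, 83.858, -12.336], TCP at [0.237, -0.496, 0.239] pointing down, gripper open.
Joint ranges: [-178.18, 178.18], [-50.72, 133.34], [12.68, 142.11], [-81.47, 261.47], [9.98, 163.14], [-165.26, 165.26]. Speed limits (degrees/s): [136.94, 136.94, 180, 180, 180, 180].

## Interface

Orientations are given as [roll, pitch, yaw] about the fixed x, y, z axes, in that order (R = Rz(yaw) Ry(pitch) Rx(roll)).
In Python, from bench import env gives the robot as it stands. Calls block until the motion is done:
- env.goto(position, orientation): joint-space move of the TCP to a pose.
- env.move_straight(position, ori=None, vel=0.15, contact_N=None): straight line of the TCP; ori=None keeps the orientation; vel is the mean speed in m/s. With contact_N (N) it stops when the force on the tool has changed by that much, and returns True; else False.
- env.move_joints(angles): joint-space move.
- env.command_gripper(opening, force=None): finger opening in m; force is the grip in N (None keeps the last); returns when the fingers have stopped.
- env.pause(seconds).
- env.solve_ik(position, orientation): joint angles nearest the present ones, or None.
- env.snapshot(name): name is "scene" or "top"; returns a dict with "pixels" (384x512x3 uint8, red, green, blue), "range_z" (384x512 float32, m along the optical axis (not along the pixel's ray), 0 where there is no reading), "fx", "fy", "cx", "cy" (pixels), "eye" and "orientation" of the camera in the world. Camera axes: x right, y down, z forward; pixel columns grow to the right and rows downward; lengths in m; the calibration is good to about 2 mm. A picture is of the moment at which its call begins.
A pose or a line that the arm cannot do raises env.IKError and nothing moves.
- env.close_job(): hands the job in, once; it reports no verdict.
Readings, each from a call of its own:
- env.get_t(): time.
- env.get_joint_pos(): joint angles.
- env.get_joint_vel(): joint speeds.
- env.get_tau(): joint torques, N m.
- env.get_eef_pos(): TCP position.
- env.get_orientation(): TCP orientation.
- env.get_force(): force on the tool from outside, world axes, zero at the start.
- env.get_moment(): the same for the moment, N m.
- env.get_gripper_width(): finger opening in m.
Only numpy, scipy, OpenCV 4.12 (cv2) and the standard library are available. Lean on these libraries where they do the work, as an engineer would, in place of code of your own. Each camera call takes 0.05 s, during which the arm holds its last target. There are 200 camera calls.

## Working session

There is one attempt and no reset: what is moved stays moved. The work goes in short steps, each a Python script; the robot and the scene stay as the last script left them, time stands still between calls to the robot, and variables do not carry over. Pictures are saved under pics/ and viewed, about 8 in all and at most 12, crops included, and the job is handed in when it is done.

```bash
mkdir -p pics; cat > h.py <<'E'
import numpy as np,cv2
from bench import env
def snap(n,f=None):
    s=env.snapshot(n)
    if f: cv2.imwrite('pics/'+f,s['pixels'][:,:,::-1])
    return s
def cloud(s):
    z=s['range_z'];v,u=np.indices(z.shape)
    p=np.stack([(u-s['cx'])/s['fx']*z,(v-s['cy'])/s['fy']*z,z],-1)
    o=np.array(s['orientation'])
    if o.shape!=(3,3):
        from scipy.spatial.transform import Rotation as R
        o=R.from_euler('xyz',o,degrees=True).as_matrix()
    w=p@o.T+np.array(s['eye']);w[z==0]=np.nan
    return w
E
python3 - <<'E'
from h import *
for n in('scene','top'):
    s=snap(n,n+'0.png');print(s['eye'],s['orientation'],s['fx']);np.save(n+'.npy',cloud(s))
print(env.get_t(),env.get_orientation(),env.get_gripper_width())
a=cv2.imread('pics/scene0.png');b=cv2.imread('pics/top0.png')
E
```

```text
[-0.21022352  0.07234439  0.96153408] [-139.07018342   -0.5504056  -120.09711391] 388.4884175997384
[ 0.29396042 -0.32741083  1.43638621] [-174.48017649    0.19817047  -89.98577485] 493.07915635102296
0.1 [-8.99834404e+01  7.53536593e-02 -6.44597914e+01] 0.08804179039214612
```

View pics/scene0.png

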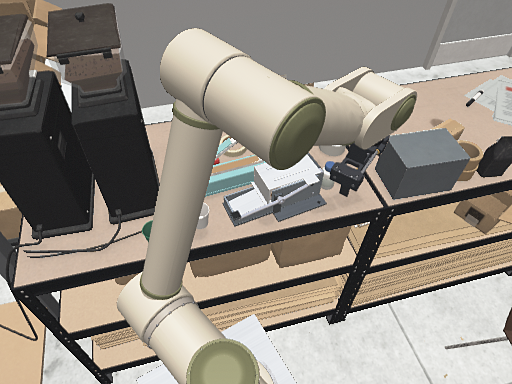

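View pics/top0.png

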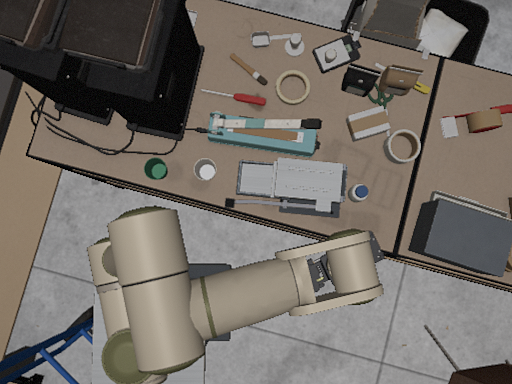

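The top view shows the dispenser at (240-345, 160-212), with its front to the left. The black lever pad is at about (230,203), the white cup at (205,169) and the green cup at (156,169). Next I'll measure the pad.

```bash
python3 - <<'E'
from h import *
a=cv2.imread('pics/top0.png');w=np.load('top.npy')
g=a.max(2)
m=np.zeros_like(g);m[193:213,220:242]=(g[193:213,220:242]<60)
n,l,st,c=cv2.connectedComponentsWithStats(m)
print(st,c)
k=1+np.argmax(st[1:,4]);P=w[l==k];print('z pct',np.nanpercentile(P[:,2],[5,25,50,75,95]))
T=P[P[:,2]>.09];print(len(T),np.median(T,0),T.min(0),T.max(0),T.mean(0))
for y,x in((169,205),(169,156)):
    q=w[y-16:y+17,x-16:x+17].reshape(-1,3);q=q[q[:,2]>.045];print('cup',(q.min(0)+q.max(0))/2,q[:,2].max())
# lever bar direction / dispenser yaw: hopper top plateau
r=w[140:225,230:360];mm=((r[...,2]>.115)&(r[...,2]<.135)).astype(np.uint8)
ys,xs=np.nonzero(mm);pts=r[ys,xs][:,:2].astype(np.float32);print('hopper',cv2.minAreaRect(pts*1000),len(pts))
mm=(np.abs(r[...,2]-.04)<.006);pts=r[mm][:,:2].astype(np.float32);print('tray',cv2.minAreaRect(pts*1000))
big=cv2.resize(a[140:230,140:360],None,fx=3.6,fy=3.6,interpolation=cv2.INTER_CUBIC);cv2.imwrite('pics/crop.png',big)
E
```

```text
[[     0      0    512    384 196478]
 [   238    194      4      1      4]
 [   220    199     22     14    126]] [[255.51735054 191.49075723]
 [239.5        194.        ]
 [228.95238095 205.83333333]]
z pct [-0.33823445 -0.00412713  0.10156154  0.10580747  0.10922323]
70 [ 0.38535826 -0.23588097  0.10537016] [ 0.37325701 -0.24927418  0.09614547] [ 0.39510869 -0.22416956  0.11063584] [ 0.385224   -0.23665997  0.10540329]
cup [ 0.48418978 -0.16457775  0.05829197] 0.0714738947158362
cup [ 0.48561621 -0.02409552  0.05822536] 0.07125044487551091
hopper ((432.5630187988281, -455.1134948730469), (189.6880645751953, 132.6544647216797), 83.95536804199219) 2837
tray ((477.8783264160156, -416.6695556640625), (177.42543029785156, 364.4425048828125), 0.9074376225471497)
```

View pics/crop.png

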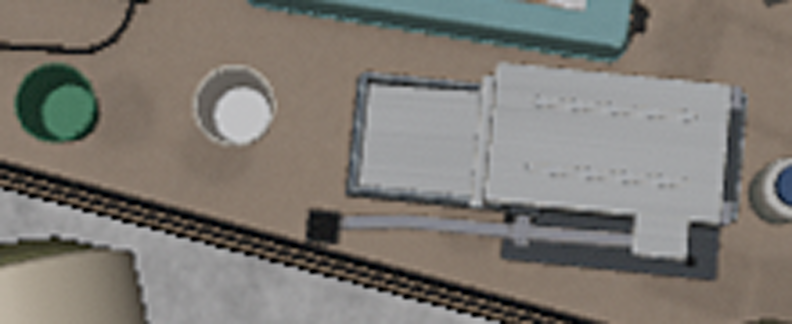

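The crop puts the pad at about (230,203) px, so near (0.385, -0.237) and 0.105 m high, with free space around it. The hopper's long axis is about 6° off world y. With the jaw axis along world x, the gripper body stays clear of the lid's sweep.

```bash
python3 - <<'E'
from h import *
J=np.array(env.get_joint_pos())
for yaw in(0,-6,174,180,-90):
    q=env.solve_ik([.385,-.2367,.2],[-90,0,yaw]);print(yaw,None if q is None else np.round(q,1))
c=[q for q in((yaw,env.solve_ik([.385,-.2367,.2],[-90,0,yaw])) for yaw in(-6,174)) if q[1] is not None]
yaw=min(c,key=lambda t:np.abs(np.array(t[1])-J).max())[0];print(yaw)
env.command_gripper(0.0)
env.goto([.385,-.2367,.2],[-90,0,yaw])
env.move_straight([.385,-.2367,.125],vel=.1)
print(env.get_t(),env.get_eef_pos(),env.get_force(),env.get_gripper_width())
s=snap('scene','s1.png');t=snap('top','t1.png')
A=cv2.resize(s['pixels'][150:250,180:380],None,fx=3,fy=3);B=cv2.resize(t['pixels'][120:220,150:350],None,fx=3,fy=3)
cv2.imwrite('pics/c1.png',np.vstack([A,B])[:,:,::-1])
E
```

```text
0 [-46.7  14.1  92.9   0.   73.  -46.7]
-6 [-46.7  14.1  92.9   0.   73.  -40.7]
174 [-46.7  14.1  92.9  -0.   73.  139.3]
180 [-46.7  14.1  92.9  -0.   73.  133.3]
-90 [-46.7  14.1  92.9   0.   73.   43.3]
-6
3.45 [ 0.38514292 -0.23708402  0.12539812] [ 0.56096847 -0.61904912  0.60601201] 0.0005182026271887745
```

View pics/c1.png

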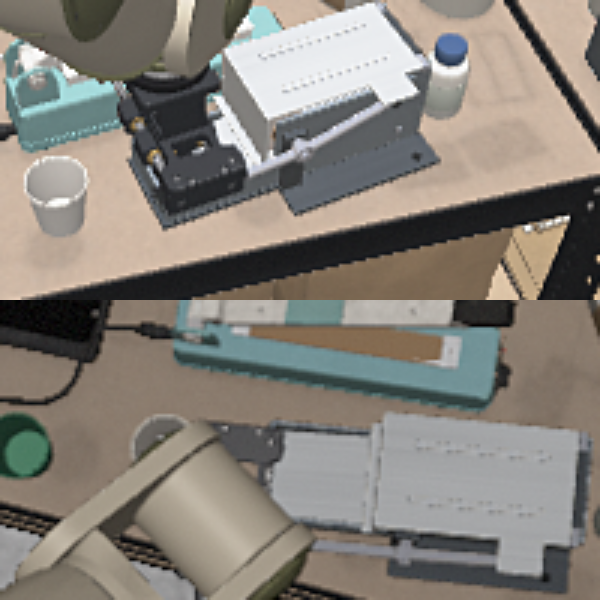

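The gripper's long side lies across the tray's front end, clear of the lid, and the white cup still stands. Now I'll touch the pad and press.

```bash
python3 - <<'E'
from h import *
x,y=.385,-.2367
r=env.move_straight([x,y,.095],vel=.03,contact_N=3)
print(r,env.get_t(),env.get_eef_pos(),env.get_force())
if r and env.get_eef_pos()[2]>.099:
    env.move_straight([x,y,.062],vel=.03)
    print(env.get_eef_pos(),env.get_force())
    r=env.move_straight([x,y,.046],vel=.015,contact_N=15)
    print(r,env.get_t(),env.get_eef_pos(),env.get_force())
    t=snap('top');s=snap('scene')
    A=cv2.resize(s['pixels'][130:250,180:380],None,fx=3,fy=3)[:,:];B=cv2.resize(t['pixels'][130:215,150:350],None,fx=3,fy=3)
    cv2.imwrite('pics/c2.png',np.vstack([A,B])[:595,:,::-1])
E
```

```text
True 4.2083 [ 0.38486631 -0.23662217  0.10586105] [-0.6917493  -0.02504641  3.29416113]
[ 0.38489276 -0.23621186  0.06213572] [-0.78199091  2.71329172  5.38547714]
True 6.4333 [ 0.38494585 -0.23696643  0.05614161] [-3.45288137  2.10782922 14.45415868]
```

View pics/c2.png

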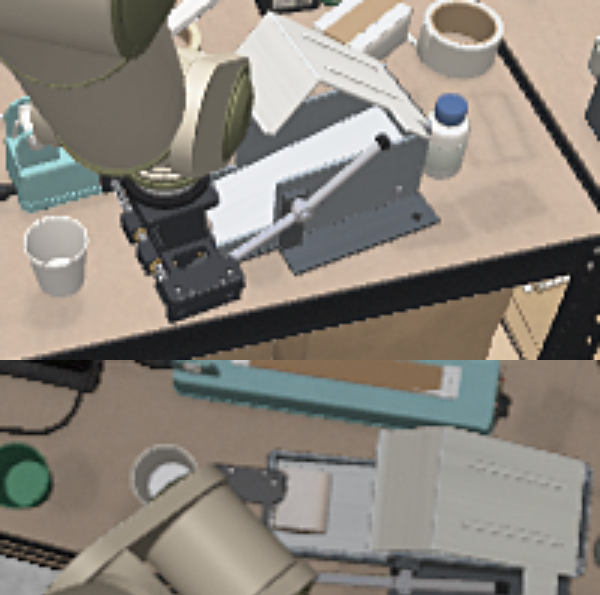

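The lid is wide open and the roll lies against the tray lip, at about (303,500) in the crop. I'll press a little harder to confirm the stop, wait, then ease the lever up.

```bash
python3 - <<'E'
from h import *
x,y=.385,-.2367
r=env.move_straight([x,y,.046],vel=.015,contact_N=12)
print(r,env.get_t(),env.get_eef_pos(),env.get_force())
env.pause(1.5)
print(env.get_eef_pos(),env.get_force())
env.move_straight([x,y,.062],vel=.012);print(env.get_eef_pos(),env.get_force())
env.move_straight([x,y,.098],vel=.014);print(env.get_eef_pos(),env.get_force())
env.move_straight([x,y,.112],vel=.006);print(env.get_t(),env.get_eef_pos(),env.get_force())
env.pause(.2)
env.move_straight([x,y,.2],vel=.08)
env.goto([.237,-.40,.26],[-90,0,-6])
print(env.get_t(),env.get_force())
t=snap('top');s=snap('scene')
w=cloud(t);q=w[150:185,276:345];print('lid top z',np.nanmedian(q[...,2]))
for yy,xx in((169,205),(169,156)):
    q=w[yy-16:yy+17,xx-16:xx+17].reshape(-1,3);q=q[q[:,2]>.045];print('cup',(q.min(0)+q.max(0))/2)
P=w[196:210,222:238].reshape(-1,3);P=P[P[:,2]>.09];print('pad',P.mean(0),len(P))
A=cv2.resize(s['pixels'][130:250,180:380],None,fx=3,fy=3);B=cv2.resize(t['pixels'][140:215,150:350],None,fx=3,fy=3)
cv2.imwrite('pics/c3.png',np.vstack([A,B])[:,:,::-1])
E
```

```text
True 6.8083 [ 0.38493625 -0.23702967  0.05612496] [-3.78484483  3.52326748 15.73972355]
[ 0.38491918 -0.23698953  0.05615397] [-3.50680587  2.64371006 13.52371774]
[ 0.38486473 -0.23618543  0.06219974] [0.17268022 2.88408065 5.55310108]
[ 0.38485447 -0.23623212  0.0983316 ] [-1.21862875  4.18942355  7.10757022]
14.225 [ 0.38500449 -0.23671481  0.1119957 ] [1.01107723 0.17479561 0.67543036]
16.5833 [1.00874921 1.1135563  0.49161527]
lid top z 0.12319305009648696
cup [ 0.48401255 -0.16451007  0.05858177]
cup [ 0.48574704 -0.0242492   0.05790901]
pad [ 0.38574847 -0.2376843   0.10514832] 92
```

View pics/c3.png

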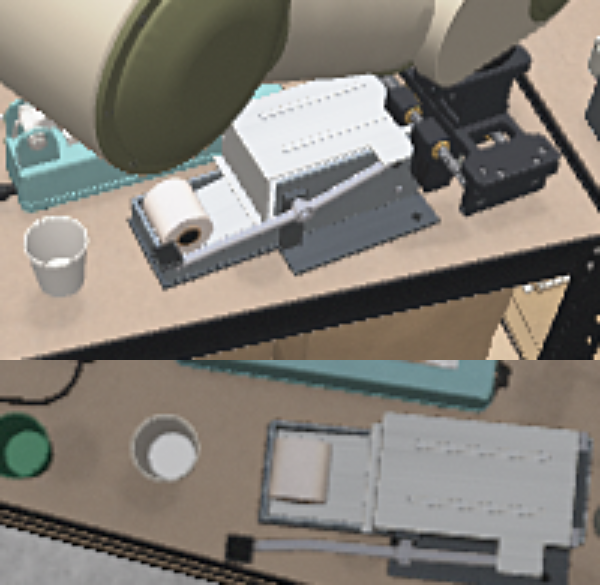

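The lid is shut, the roll sits in the tray at about (300,470) in the crop, the pad is back at rest and both cups are where they started. Handing in.

```bash
python3 -c "
from bench import env
env.close_job()"
```

```text
the job is handed in; nothing more can be done
```

The roll is out in the tray, the lid is shut again, and the job is handed in at about 16.6 s of the 38 s allowed.

**Pressing:** I pressed the pad with closed fingertips until the lever reached its stop. The pad was at a height of about 56 mm, and the force rose from about 5 N to 14–16 N without further movement. That is 1 mm above the nominal 55 mm, which I put down to the tilted pad and calibration. The lid opened and the roll ran out against the lip.

**Easing up:** I raised the lever at 6–14 mm/s with the fingers still on it. The pad was still pushing with 7 N at 98 mm. The force was gone by 112 mm, just above the pad's rest height, and I then withdrew.

**Last checks:**
- **Lid:** shut, with its top at 123 mm.
- **Pad:** back at rest at 105 mm.
- **Roll:** in the tray against the lip.
- **Cups:** both within 0.2 mm of their first measured positions.
- **Robot:** clear of everything.

No check failed or disagreed, apart from the 1 mm at the stop.

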